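# Fit the grinder's timer block and hold the dose dial at the third click

### The job

On the coffee bar, push the loose timer block into the rectangular socket of the steel dose console until it is fully home, and let go of it. Then press the console's spring-return dial down by its paddle, past the first two clicks to the third and last one, and finish while still holding it there (it springs back if released). Leave the other things on the counter where they are.

Things in the scene. Friction and masses are not known exactly. Their poses are not given: they have to be found in the camera images.
- timer_center (a point): Loose timer block's centre, half-way up its 67 mm; stands upright on the counter, turned up to 45 degrees, trading places with tamper, cup and jug. Black head 42 (x) x 34 (y) x 45 mm tall over a grey plug foot 30 (x) x 24 (y) x 22 mm tall (lowest 3 mm are 3 mm narrower). z up. 60 to 130 g. Grip the head across its 34 mm. Works either way round (half a turn).
- socket (a point): Blind black-framed rectangular hole in the console's top, 32.5 (x) x 26.5 (y) mm, 27 mm deep, bevelled; the point is the centre of its mouth, level with the flat top, 60 mm above the counter. Axes as the console's. The block goes in with its x along this x, or half a turn round. Fully home, its head rests on the top and timer_center is 11.5 mm above this point.
- console: Fixed low steel box 180 (x) x 250 (y) x 60 mm tall, moved and turned (up to 20 degrees) each run. Origin under its centre; front faces its -x, z up. Socket at (0, +70, 60) mm, dark louvres behind it. Dial axle at (+35, -60, 105) mm, along y, between two black cheeks that reach 52 mm above the top.
- paddle (a point): Point to press from above: on the upper face, mid-width, of the dial's paddle, 66 mm from the axle; moves with it. Paddle: flat black tab 30 mm wide, 6 thick, from the grey wheel (64 mm across) to 90 mm from the axle, towards the console's -x. At rest it rises 0.45 rad outwards; at the third click it slopes 0.45 rad down, this point 57 mm lower, 19 mm above the console's top.
- dose_dial (a joint): Turn of the dial, rad: 0 at rest (paddle up), growing as the paddle is pressed down. Clicks (light detents) at 0.30, 0.60 and 0.90, end stop at 0.94. A spring returns it to 0 from anywhere when let go. Push needed at the paddle point: about 3 N at first, rising to some 8 N just before the third click.
- tamper: Bystander: steel tamper, 54 mm round base, 74 mm tall, knob on top; origin under its base.
- cup: Bystander: white ceramic cup, 68 mm across, 62 mm tall; origin under its base.
- jug: Bystander: steel milk jug, 68 mm across, 85 mm tall; origin under its base.
- jar: Bystander: amber glass jar, 72 mm across, 120 mm tall, at the back of the counter; origin under its base.
- papercups: Bystander: stack of paper cups, 80 mm across, about 170 mm tall, at the back; origin under its base.
- saucer: Bystander: white saucer, 140 mm across, 18 mm tall; origin under its centre.
- spoon: Bystander: spoon 160 mm long lying flat near the robot; origin under its middle.
Mind the look-alikes: they are no part of the job. What is shaped like the part that bears timer_center but orange is not meant.

How it is judged:
By the outcome, as a careful person would: the job done as asked, in the order asked, and still so for the second after the job is handed in, while the arm keeps its last pose, push and grip.
It also fails if it takes over 58 s, if anything falls off the work surface, if the arm or the gripper's body presses on something with over 40 N, if the wrist force passes 120 N, or if a joint passes its speed limit or range.

### The arm

A 6-joint arm with a two-finger parallel gripper is mounted at the origin on the work surface. World frame = base frame: x ahead of the robot, y to its left, z up, the work surface at z = 0. Lengths are in mm, angles in rad, forces in N, time in s.
With the tool pointing down it reaches from about 275 to 750 mm from the base axis. Payload 10.2 kg.
Tool frame: the origin (TCP) lies between the finger pads; the fingertips stand 17 mm ahead of it and the grasp point (between the pads) lies 2 mm behind it; z points along the fingers, y is the line along which they close (so a half turn about z gives the same grasp; the last joint's range is limited). The gripper opens to 85 mm and grips with 20 to 120 N. Pads are 22 mm wide; open, the fingers measure 114 mm over their backs; the gripper's body (76 mm by 85 mm) begins 54 mm behind the grasp point. The pads swing forward as they close: fully open they stand 13 mm farther back than shut.
Start: joints at [-1.552, 0.313, 1.498, -0, 1.331, -0.223], TCP at [125.698, -509.736, 248.294] pointing down, gripper open.
Joint ranges: [-2.94, 2.94], [-0.97, 2.17], [0.19, 2.56], [-1.23, 4.37], [0.02, 3.11], [-2.88, 2.88]. Speed limits (rad/s): [2.39, 2.39, 3.01, 3.14, 3.14, 3.14].

### API

Orientations are given as a unit quaternion [w, x, y, z].
In Python, from rig import * gives the robot as it stands.
- The arm moves only by the tool step_arm, never from a script. Its argument "commands" is text: rows parted by semicolons, each of 7 numbers parted by spaces: the opening, from 0 (shut) to 1 (fully open), then the shift along the tool's x, y, z in cm, then the turn, a rotation vector about the tool's x, y, z in rad. In form: hand x y z rx ry rz; .... A call has 1 to 20 rows; each row is the pose to reach, as a shift and turn from the pose commanded when the call began, along the tool's axes at that moment; what a row does not reach only later rows make up. A row lasts 1/12 s, in which the tool goes at most 41.7 mm and 7.16 degrees, less where a joint would pass 70% of its speed; a pose out of reach is approached as far as the arm can. A call with a gripper value outside its range is refused whole. The fingers move at their own pace and stop on an object; "newtons" is the grip in N (left out, the last holds). Time passes only in rows, so rows that repeat a pose let the fingers close. It gives the time, the measured TCP pose, the force, the opening and the grip force at its end, in the units of the state.
- sense(): the state, without advancing time (a new reading comes with each control period).
- capture(name): name is "scene" or "top"; returns the picture (384x512x3 uint8, red, green, blue); there is no depth.
- camera_model(name): a dict with "mtx" (3x3 intrinsics, pixels), "eye" and "rotation" of the camera in the world. Camera axes: x right, y down, z forward; pixel columns grow to the right and rows downward; lengths in mm; the calibration is good to about 2 mm. A picture is of the moment at which its call begins. camera_model takes no time and is no camera call.
- finish_job(): hands the job in; it is judged then, once.
Trained networks look in the newest picture that a camera, given by its name, has taken for a name from the list of things; names that differ only in an ending like _2 or _b are one class to them, and where a whole thing is asked for, a point or a joint stands for the part that bears it (a point fixed in the world has none). Each returns a list of dicts, best first, with "score" (0 to 1); they miss things now and then, are a little off and sometimes report something else, mostly with a low value. They report only what shows in the picture. A call takes as long as a camera call. They do not tell look-alikes from the thing itself.
- search_frame(camera, label): "rect" ([centre column, centre row, width, height] in pixels, round what is visible of it).
- trace(camera, label): "mask" (384x512 bool, what is visible of it) and "rect" ([centre column, centre row, width, height] in pixels, round what is visible of it).
- spot_point(camera, label): "xy" ([column, row] in pixels: a listed point, or the origin of a listed thing).
The state is a dict: "time_s": time; "joints": joint angles; "dq": joint speeds; "tau": joint torques, N m; "eef_pos": TCP position; "ee_rot": TCP orientation; "force": force on the tool from outside, world axes, zero at the start; "wrist_torque": the same for the moment, N m; "grip_width": opening from 0.0 (shut) to 1.0 (fully open); "grip_force": force on a finger pad.
Only numpy, scipy, OpenCV 4.12 (cv2) and the standard library are available. Lean on these libraries where they do the work, as an engineer would, in place of code of your own. Each camera call takes 0.05 s, during which the arm holds its last target. There are 200 camera calls.

## Working session

There is one attempt and no reset: what is moved stays moved. The work goes in short steps, Python scripts to look and compute and a tool call to move; the robot and the scene stay as the last step left them, time stands still between calls to the robot, and variables do not carry over. Pictures are saved under pics/ and viewed, at most 10 in all, crops included, and the job is handed in when it is done.

Besides the shell and the picture viewer there is one more tool, called by a JSON object that holds its "op" and its "data", one argument or row to a line. step_arm: Moves the arm, as the interface text tells. Its arguments: {"type":"object","properties":{"commands":{"type":"string"},"newtons":{"type":"number"}},"required":["commands"]}

```bash
mkdir -p pics; ls; cat > h.py <<'E'
from rig import *
import numpy as np, cv2
from scipy.spatial.transform import Rotation as R
def ray(cam,xy):
    m=camera_model(cam);K=np.array(m["mtx"]);Rt=np.array(m["rotation"]);e=np.array(m["eye"])
    d=Rt@np.linalg.solve(K,[xy[0],xy[1],1.]);return e,d
def at_z(cam,xy,z):
    e,d=ray(cam,xy);return e+d*(z-e[2])/d[2]
def proj(cam,P):
    m=camera_model(cam);K=np.array(m["mtx"]);Rt=np.array(m["rotation"]);e=np.array(m["eye"])
    p=(np.atleast_2d(P)-e)@Rt;p=p@K.T;return p[:,:2]/p[:,2:]
def tri(o):
    A=0;b=0
    for c,xy in o:
        e,d=ray(c,xy);d=d/np.linalg.norm(d);M=np.eye(3)-np.outer(d,d);A=A+M;b=b+M@e
    return np.linalg.solve(A,b)
def save(im,n): cv2.imwrite("pics/"+n,im[:,:,::-1])
E
python3 - <<'E'
from h import *
np.set_printoptions(precision=1,suppress=True)
a=capture("scene");b=capture("top")
save(np.hstack([a,b])[:, :],"a.png")
im=cv2.resize(np.hstack([a,b]),(800,300));save(im,"a0.png")
save(a,"scene.png");save(b,"top.png")
for c in("scene","top"):
    m=camera_model(c);print(c,m["eye"],m["rotation"],m["mtx"])
    for l in("timer_center","socket","paddle","console"):
        print(c,l,[(np.round(d["xy"],1),round(d["score"],2)) for d in spot_point(c,l)][:4])
print(sense()["ee_rot"])
E
```

```text
pics
scene [1087.5  464.4  932.1] [-0.2  0.4  0.8 -0.3] [[369.4   0.  255.9]
 [  0.  369.4 194.7]
 [  0.    0.    1. ]]
scene timer_center [(array([327.6, 231.1]), 0.72), (array([358.8, 246.5]), 0.71)]
scene socket [(array([260.9, 226.3]), 0.78)]
scene paddle [(array([233.2, 185.7]), 0.59), (array([315.4, 282.3]), 0.49)]
scene console [(array([245.7, 227. ]), 0.75)]
top [ 424.    43.7 1261.7] [-0.   0.7 -0.7  0. ] [[456.    0.  254.9]
 [  0.  456.  198.5]
 [  0.    0.    1. ]]
top timer_center [(array([125.8, 218.3]), 0.78), (array([105. , 190.8]), 0.71), (array([338.7, 265.2]), 0.7), (array([274.7, 183.5]), 0.67)]
top socket [(array([227.7, 175.1]), 0.81)]
top paddle [(array([273. , 183.6]), 0.86), (array([350.3, 121.2]), 0.27)]
top console [(array([251.3, 178.3]), 0.82)]
[-0.   1.   0.1 -0. ]
```

View pics/top.png

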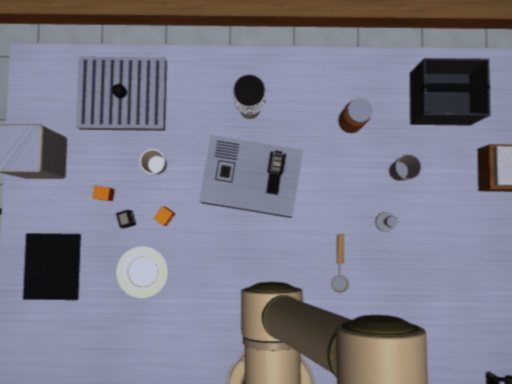

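View pics/scene.png

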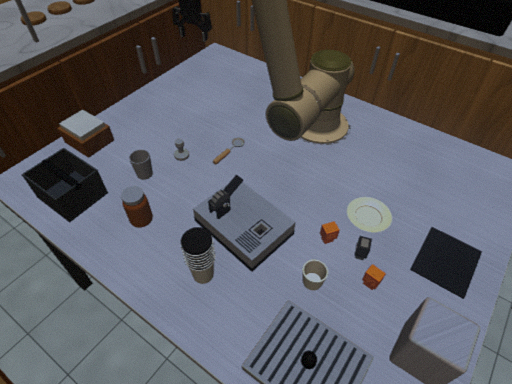

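The top view shows three timer-shaped blocks: a black one at (126,218) and orange ones at (103,193) and (164,215). In the scene view they are at (363,246), (374,276) and (330,232). By the description I choose the black one. The console is at (251,177) in the top view, with the socket at (227,172) and the paddle at (273,184), pointing towards the robot.

```bash
python3 - <<'E'
from h import *
np.set_printoptions(precision=1,suppress=True)
a=capture("scene");b=capture("top")
def crop(im,x,y,w,h,s): return cv2.resize(im[y:y+h,x:x+w],(w*s,h*s),interpolation=cv2.INTER_CUBIC)
p=np.hstack([crop(b,105,195,40,45,7),crop(a,340,222,45,45,7)]); 
p2=np.hstack([crop(b,195,128,112,95,3),crop(a,185,170,115,95,3)])
H=np.zeros((600,700,3),np.uint8);H[:315,:p.shape[1]]=p;H[315:600,:p2.shape[1]]=p2
save(H,"c.png")
for c in("scene","top"):
  for l in("timer_center","console","paddle"):
    for d in trace(c,l)[:4]:
      m=d["mask"].astype(np.uint8);r=cv2.minAreaRect(cv2.findNonZero(m)) if m.any() else None
      print(c,l,round(d["score"],2),np.round(d["rect"],1),int(m.sum()),r)
      if d is not None: np.save(f"m_{c}_{l}_{int(d['rect'][0])}.npy",m)
T=tri([("scene",[363,246]),("top",[125.8,218.3])]);print(T)
print("socket",tri([("scene",[260.9,226.3]),("top",[227.7,175.1])]),at_z("top",[227.7,175.1],60))
print("paddle",tri([("scene",[233.2,185.7]),("top",[273,183.6])]))
print("cons",tri([("scene",[245.7,227]),("top",[251.3,178.3])]))
E
```

```text
scene timer_center 0.75 [329.9 230.1  17.1  17.1] 306 ((329.1918029785156, 231.67811584472656), (18.72658348083496, 19.077707290649414), 69.44395446777344)
scene timer_center 0.66 [361.7 248.   16.   23.2] 274 ((362.326904296875, 247.86538696289062), (13.532012939453125, 21.96500587463379), 11.309932708740234)
scene timer_center 0.54 [372.5 275.8  18.3  22.8] 370 ((371.9200134277344, 276.94000244140625), (18.600000381469727, 22.0), 36.86989974975586)
scene console 0.76 [245.4 223.5 101.9  97.7] 5307 ((243.47592163085938, 220.47802734375), (91.4131851196289, 66.35388946533203), 42.35744857788086)
scene paddle 0.57 [226.6 194.8  35.9  30.8] 433 ((225.36070251464844, 191.31808471679688), (11.900575637817383, 41.036468505859375), 46.84761428833008)
top timer_center 0.83 [104.2 192.6  20.6  17.3] 250 ((103.2743911743164, 193.03048706054688), (20.208972930908203, 13.251785278320312), 6.34019136428833)
top timer_center 0.76 [123.6 219.4  18.7  21.8] 270 ((125.14708709716797, 218.58824157714844), (17.220029830932617, 16.492422103881836), 75.96376037597656)
top timer_center 0.64 [164.1 217.4 
[... 312 characters left out ...]
2061 ((140.5, 272.5), (49.497474670410156, 50.91168975830078), 45.0)
top paddle 0.66 [274.6 171.2  13.3  41. ] 460 ((274.73699951171875, 172.45953369140625), (12.848834037780762, 44.02055740356445), 8.746161460876465)Traceback (most recent call last):
  File "<stdin>", line 15, in <module>
  File "h.py", line 15, in tri
    e,d=ray(c,xy);d=d/np.linalg.norm(d);M=np.eye(3)-np.outer(d,d);A=A+M;b=b+M@e
        ~~~^^^^^^
  File "h.py", line 6, in ray
    d=Rt@np.linalg.solve(K,[xy[0],xy[1],1.]);return e,d
      ~~^~~~~~~~~~~~~~~~~~~~~~~~~~~~~~~~~~~~
ValueError: matmul: Input operand 1 has a mismatch in its core dimension 0, with gufunc signature (n?,k),(k,m?)->(n?,m?) (size 3 is different from 4)
```

View pics/c.png

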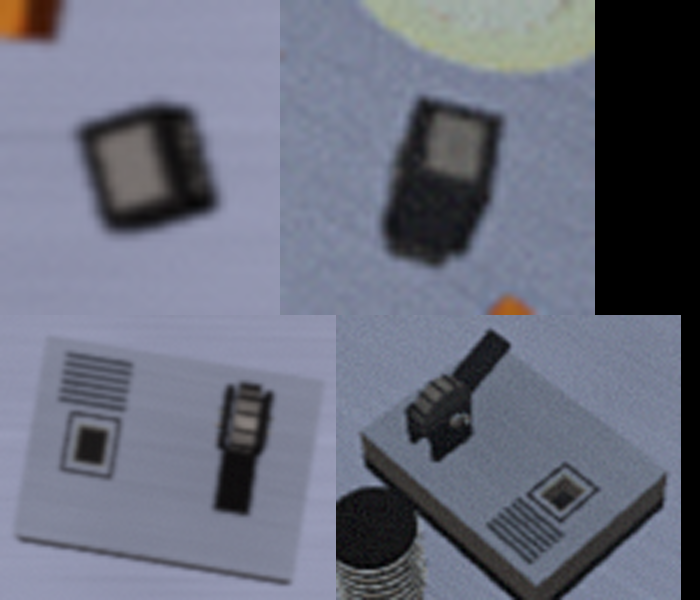

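```bash
sed -i 's/Rt=np.array(m\["rotation"\])/q=m["rotation"];Rt=R.from_quat([q[1],q[2],q[3],q[0]]).as_matrix()/' h.py
cat > fit.py <<'E'
from h import *
from scipy.optimize import minimize
np.set_printoptions(precision=2,suppress=True)
S=8
def boxpts(x,y,yaw,ox,oy,w,d,z0,z1):
    P=np.array([[ox+sx*w/2,oy+sy*d/2,z] for sx in(-1,1) for sy in(-1,1) for z in(z0,z1)])
    c,s=np.cos(yaw),np.sin(yaw);P[:,:2]=P[:,:2]@np.array([[c,s],[-s,c]])+[x,y];return P
def rend(cam,boxes,win):
    x0,y0,w,h=win;m=np.zeros((h*S,w*S),np.uint8)
    for P in boxes:
        u=(proj(cam,P)-[x0,y0]+.5)*S
        cv2.fillConvexPoly(m,cv2.convexHull(np.round(u*16).astype(np.int32)),255,shift=4)
    return cv2.resize(m,(w,h),interpolation=cv2.INTER_AREA).astype(float)/255
def soft(im,win):
    x0,y0,w,h=win;c=im[y0:y0+h,x0:x0+w].astype(float)
    return c
def block(p,z=0): return [boxpts(*p,0,0,42,34,22+z,67+z),boxpts(*p,0,0,30,24,z,22+z)]
def console(p): return [boxpts(*p,0,0,180,250,0,60)]
def fit(model,obs,p0,step):
    def cost(p): return sum(np.abs(cv2.GaussianBlur(rend(c,model(p),w),(0,0),.7)-t).sum() for c,w,t in obs)
    sim=np.array([p0]+[np.array(p0)+np.eye(3)[i]*step[i] for i in range(3)])
    r=minimize(cost,p0,method="Nelder-Mead",options=dict(initial_simplex=sim,xatol=.01,fatol=.01));return r.x,r.fun
E
python3 - <<'E'
from fit import *
a=cv2.imread("pics/scene.png")[:,:,::-1].copy();b=cv2.imread("pics/top.png")[:,:,::-1].copy()
print("tri",tri([("scene",[363,246]),("top",[125.8,218.3])]))
print("socket",tri([("scene",[260.9,226.3]),("top",[227.7,175.1])]),at_z("top",[227.7,175.1],60))
print("paddle",tri([("scene",[233.2,185.7]),("top",[273,183.6])]))
import glob
def occ(im,win):
    x0,y0,w,h=win;c=im[y0:y0+h,x0:x0+w].astype(float);g=np.median(c.reshape(-1,3),0)
    d=np.abs(c-g).sum(2)/(1.0*g.sum()); d=np.clip(d/0.45,0,1)
    m=(d>.5).astype(np.uint8);n,l,s,_=cv2.connectedComponentsWithStats(m);k=1+np.argmax(s[1:,4])
    keep=cv2.morphologyEx((l==k).astype(np.uint8),cv2.MORPH_CLOSE,np.ones((9,9)))
    f=cv2.dilate(keep,np.ones((3,3)));return np.where(keep,np.maximum(d,(cv2.erode(keep,np.ones((3,3)))>0)*1.),d*f)
wt=(110,204,30,30);ws=(346,232,30,31)
T=("top",wt,occ(b,wt));Sc=("scene",ws,occ(a,ws))
x0=tri([("scene",[363,246]),("top",[125.8,218.3])])
for o in([T],[Sc],[T,Sc]):
    best=min((fit(block,o,[x0[0],x0[1],y],[5,5,.2]) for y in(-1.2,-.8,-.4,0,.4,.8,1.2)),key=lambda r:r[1]);print("block",best)
    f1=sorted([fit(block,o,[x0[0],x0[1],best[0][2]+1.57],[5,5,.1])],key=lambda r:r[1]);print("  alt",f1[0])
for c,l in(("top","*"),):
    pass
cm={c:np.load(glob.glob(f"m_{c}_console_2*.npy")[0]).astype(float) for c in("top","scene")}
full=(0,0,512,384)
T=("top",full,cm["top"]);Sc=("scene",full,cm["scene"])
for o in([T],[Sc],[T,Sc]):
    r=fit(console,o,[460,50,-.15],[8,8,.1]);x,y,w=r[0];print("console",r,"sock",x-70*np.sin(w),y+70*np.cos(w))
# frame
for c,im,win in(("top",b,(214,156,26,31)),("scene",a,(246,212,30,32))):
    x0,y0,w,h=win;g=cv2.cvtColor(np.ascontiguousarray(im[y0:y0+h,x0:x0+w]),cv2.COLOR_RGB2GRAY)
    G=cv2.resize(g,None,fx=8,fy=8,interpolation=cv2.INTER_CUBIC);t,m=cv2.threshold(G,0,255,cv2.THRESH_BINARY_INV|cv2.THRESH_OTSU)
    cs,_=cv2.findContours(m,cv2.RETR_EXTERNAL,cv2.CHAIN_APPROX_NONE)
    for k in sorted(cs,key=cv2.contourArea)[-2:]:
        u=k[:,0].astype(float);r=cv2.minAreaRect(k);bx=(cv2.boxPoints(r)+.5)/8-.5+[x0,y0]
        W=np.array([at_z(c,q,60)[:2] for q in (u+.5)/8-.5+[x0,y0]]).astype(np.float32)
        print(c,t,"world rect",cv2.minAreaRect(W), "img",bx.mean(0))
E
```

```text
tri [452.34 390.2   50.28]
socket [569.98 121.41  54.13] [570.09 119.75  60.  ]
paddle [541.85   2.05 125.75]
block (array([452.16, 391.26,   0.31]), np.float64(27.903167572025943))
  alt (array([451.12, 388.92,   2.03]), np.float64(78.8198700076806))
block (array([451.33, 390.74,   0.29]), np.float64(61.39970878687883))Traceback (most recent call last):
  File "<stdin>", line 18, in <module>
  File "fit.py", line 22, in fit
    r=minimize(cost,p0,method="Nelder-Mead",options=dict(initial_simplex=sim,xatol=.01,fatol=.01));return r.x,r.fun
    res = _minimize_neldermead(fun, x0, args, callback, bounds=bounds,
                               **options)
    fxr = func(xr)
    fx = function(np.copy(x), *(wrapper_args + args))
  File "fit.py", line 20, in cost
    def cost(p): return sum(np.abs(cv2.GaussianBlur(rend(c,model(p),w),(0,0),.7)-t).sum() for c,w,t in obs)
                        ~~~^^^^^^^^^^^^^^^^^^^^^^^^^^^^^^^^^^^^^^^^^^^^^^^^^^^^^^^^^^^^^^^^^^^^^^^^^^^^^^^^
  File "fit.py", line 20, in <genexpr>
    def cost(p): return sum(np.abs(cv2.GaussianBlur(rend(c,model(p),w),(0,0),.7)-t).sum() for c,w,t in obs)
                                                    ~~~~^^^^^^^^^^^^^^
  File "fit.py", line 11, in rend
    u=(proj(cam,P)-[x0,y0]+.5)*S
       ~~~~^^^^^^^
  File "h.py", line 10, in proj
    m=camera_model(cam);K=np.array(m["mtx"]);q=m["rotation"];Rt=R.from_quat([q[1],q[2],q[3],q[0]]).as_matrix();e=np.array(m["eye"])
ValueError: time passes only in moves, steps and waits
```

```bash
sed -i 's/m=camera_model(cam);/m=cmod(cam);/; s/^def ray/import functools\n@functools.lru_cache(None)\ndef cmod(c): return camera_model(c)\ndef ray/' h.py
cat > con.py <<'E'
from fit import *
import glob
a=cv2.imread("pics/scene.png")[:,:,::-1].copy();b=cv2.imread("pics/top.png")[:,:,::-1].copy()
cm={c:np.load(glob.glob(f"m_{c}_console_2*.npy")[0]).astype(float) for c in("top","scene")}
full=(0,0,512,384)
T=("top",full,cm["top"]);Sc=("scene",full,cm["scene"])
for o in([T],[Sc],[T,Sc]):
    r=fit(console,o,[560,50,-.15],[8,8,.1]);x,y,w=r[0];print("console",r,"sock",x-70*np.sin(w),y+70*np.cos(w))
for c,im,win in(("top",b,(214,159,26,28)),("scene",a,(246,212,30,32)),("top",b,(212,138,29,23))):
    x0,y0,w,h=win;g=cv2.cvtColor(np.ascontiguousarray(im[y0:y0+h,x0:x0+w]),cv2.COLOR_RGB2GRAY)
    G=cv2.resize(g,None,fx=8,fy=8,interpolation=cv2.INTER_CUBIC);t,m=cv2.threshold(G,0,255,cv2.THRESH_BINARY_INV|cv2.THRESH_OTSU)
    cs,_=cv2.findContours(m,cv2.RETR_EXTERNAL,cv2.CHAIN_APPROX_NONE)
    for k in sorted(cs,key=cv2.contourArea)[-5:]:
        u=k[:,0].astype(float)
        W=np.array([at_z(c,q,60)[:2] for q in (u+.5)/8-.5+[x0,y0]]).astype(np.float32)
        print(c,t,"world rect",cv2.minAreaRect(W))
E
python3 con.py
```

```text
console (array([570.12,  59.56,  -0.15]), np.float64(235.87660869924338)) sock 580.8285734160924 128.7406011949521
console (array([570.48,  58.04,  -0.15]), np.float64(210.79141224019332)) sock 581.2563594035186 127.20472709501465
console (array([570.4 ,  59.01,  -0.15]), np.float64(454.13969055314897)) sock 581.1730534901316 128.17651849297806
top 78.0 world rect ((554.1075439453125, 112.57598876953125), (2.330148935317993, 3.974231719970703), 0.6494479775428772)
top 78.0 world rect ((613.833251953125, 103.85429382324219), (1.3407626152038574, 7.9760589599609375), 0.6436397433280945)
top 78.0 world rect ((603.835205078125, 105.02392578125), (5.730912208557129, 2.7102346420288086), 48.87895965576172)
top 78.0 world rect ((609.0816650390625, 139.0048065185547), (2.010233163833618, 9.975680351257324), 0.6440117955207825)
top 78.0 world rect ((580.809326171875, 127.31086730957031), (25.55137825012207, 31.354164123535156), 80.94358825683594)
scene 86.0 world rect ((640.869873046875, 124.65067291259766), (12.879962921142578, 6.389297008514404), 81.41231536865234)
scene 86.0 world rect ((594.3216552734375, 182.0423583984375), (14.193037033081055, 13.217097282409668), 33.89861297607422)
scene 86.0 world rect ((624.84326171875, 126.5607681274414), (60.063602447509766, 22.657564163208008), 81.27864074707031)
scene 86.0 world rect ((580.2161865234375, 127.7259521484375), (49.43326950073242, 57.116905212402344), 81.3984375)
top 111.0 world rect ((610.7661743164062, 138.1978302001953), (3.3510284423828125, 18.94605827331543), 0.6440945863723755)
top 111.0 world rect ((637.4767456054688, 123.93716430664062), (61.99565124511719, 47.38828659057617), 81.5440444946289)
```

The black block is at (452,391) with yaw 0.31. The console yaw is about -0.152 and the socket is at about (580.6,127.7). The two cameras agree on all of these.

```bash
cat > mv.py <<'E'
from h import *
import sys
np.set_printoptions(precision=3,suppress=True)
def pose():
    s=sense();q=s["ee_rot"];return s,np.array(s["eef_pos"]),R.from_quat([q[1],q[2],q[3],q[0]])
def down(phi): # tool y along world angle phi, z down
    y=np.array([np.cos(phi),np.sin(phi),0]);z=np.array([0,0,-1.]);return R.from_matrix(np.c_[np.cross(y,z),y,z])
def rel(target,phi,base=None):
    s,p,r=pose()
    T=down(phi);return r.inv().apply(np.array(target)-p)/10,(r.inv()*T).as_rotvec()
if __name__=="__main__":
    s,p,r=pose();print(p,"phi",np.arctan2(*r.as_matrix()[[1,0],1]),r.as_matrix()[:,2],s["joints"],"f",s["force"],s["grip_width"],s["grip_force"],s["time_s"])
    v=[float(x) for x in sys.argv[1:]]
    for i in range(0,len(v),4):
        print(*rel(v[i:i+3],v[i+3]))
E
python3 mv.py 480 -80 250 1.0  452 391 250 1.88 452 391 250 -1.26
```

```text
[ 125.706 -509.761  248.311] phi -1.3290013658893918 [ 0. -0. -1.] [-1.552  0.313  1.498  0.     1.331 -0.223] f [-0.411  1.082  0.231] 1.0018839713353667 0.0 0.9
[ 44.689 -33.242  -0.17 ] [ 0.     0.    -2.329]
[ 53.249 -79.643  -0.173] [-0.    -0.     3.074]
[ 53.249 -79.643  -0.173] [ 0.    -0.    -0.069]
```

{"op": "step_arm", "data": {
  "commands": "0.65 44 -33 0 0 0 0;0.65 44 -33 0 0 0 0;0.65 44 -33 0 0 0 0;0.65 44 -33 0 0 0 0;0.65 44 -33 0 0 0 0;0.65 44 -33 0 0 0 0;0.65 44 -33 0 0 0 0;0.65 44 -33 0 0 0 0;0.65 44 -33 0 0 0 0;0.65 44 -33 0 0 0 0;0.65 44 -33 0 0 0 0;0.65 44 -33 0 0 0 0;0.65 44 -33 0 0 0 0;0.65 44 -33 0 0 0 0;0.65 44 -33 0 0 0 0;0.65 44 -33 0 0 0 0",
  "newtons": 30
}}

```text
time_s: 2.23
eef_pos: [473.7, -84.1, 248.1]
ee_rot: [0.0, 0.993, 0.121, -0.0]
force: [-1.1, -0.1, -0.0]
grip_width: 0.646
grip_force: 0.0
```

```bash
python3 mv.py 452 391 130 -1.26
```

```text
[473.661 -84.082 248.133] phi -1.3280114604702 [-0.001 -0.    -1.   ] [-0.42   0.216  1.624 -0.     1.301  0.908] f [-1.135 -0.1   -0.025] 0.6455958518057027 0.0 2.2333
[  9.325 -46.636  11.808] [-0.     0.001 -0.068]
```

{"op": "step_arm", "data": {
  "commands": "0.65 9.3 -46.6 0 0 0 -0.068;0.65 9.3 -46.6 0 0 0 -0.068;0.65 9.3 -46.6 0 0 0 -0.068;0.65 9.3 -46.6 0 0 0 -0.068;0.65 9.3 -46.6 0 0 0 -0.068;0.65 9.3 -46.6 0 0 0 -0.068;0.65 9.3 -46.6 0 0 0 -0.068;0.65 9.3 -46.6 0 0 0 -0.068;0.65 9.3 -46.6 0 0 0 -0.068;0.65 9.3 -46.6 0 0 0 -0.068;0.65 9.3 -46.6 0 0 0 -0.068;0.65 9.3 -46.6 0 0 0 -0.068;0.65 9.3 -46.6 0 0 0 -0.068;0.65 9.3 -46.6 11.8 0 0 -0.068;0.65 9.3 -46.6 11.8 0 0 -0.068;0.65 9.3 -46.6 11.8 0 0 -0.068;0.65 9.3 -46.6 11.8 0 0 -0.068;0.65 9.3 -46.6 11.8 0 0 -0.068;0.65 9.3 -46.6 11.8 0 0 -0.068"
}}

```text
time_s: 3.82
eef_pos: [454.2, 390.2, 133.0]
ee_rot: [-0.001, 0.988, 0.154, 0.002]
force: [-0.2, 0.8, 0.3]
grip_width: 0.648
grip_force: 0.0
```

```bash
python3 mv.py 452 391 47 -1.26; python3 - <<'E'
from h import *
a=capture("scene");b=capture("top")
f=lambda im,x,y:cv2.resize(im[y:y+60,x:x+60],(390,390),interpolation=cv2.INTER_CUBIC)
save(np.hstack([f(b,95,190),f(a,332,205)]),"d.png")
E
```

```text
[454.224 390.193 133.028] phi -1.2624624448972934 [ 0.003  0.002 -1.   ] [ 0.514  0.577  1.414 -0.     1.147  1.777] f [-0.202  0.798  0.256] 0.6480444163112058 0.0 3.8167
[-0.219 -0.139  8.602] [-0.001 -0.004 -0.002]
```

View pics/d.png

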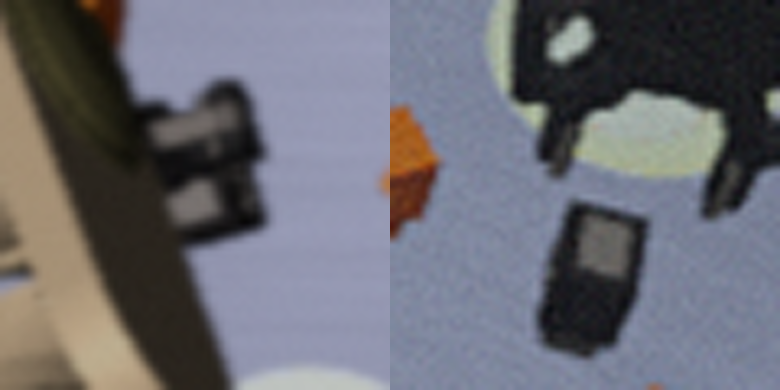

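The scene crop shows the open fingers straddling the black block (finger tips at crop (560,160) and (720,200), block top at (610,245)). Going down to grip.

{"op": "step_arm", "data": {
  "commands": "0.65 -0.2 -0.1 3 0 0 0;0.65 -0.2 -0.1 6 0 0 0;0.65 -0.2 -0.1 8.6 0 0 0;0.65 -0.2 -0.1 8.6 0 0 0;0.65 -0.2 -0.1 8.6 0 0 0;0.2 -0.2 -0.1 8.6 0 0 0;0.2 -0.2 -0.1 8.6 0 0 0;0.2 -0.2 -0.1 8.6 0 0 0;0.2 -0.2 -0.1 8.6 0 0 0;0.2 -0.2 -0.1 8.6 0 0 0;0.2 -0.2 -0.1 8.6 0 0 0;0.2 -0.2 -0.1 8.6 0 0 0;0.2 -0.2 -0.1 8.6 0 0 0",
  "newtons": 35
}}

```text
time_s: 5.0
eef_pos: [451.6, 391.7, 46.9]
ee_rot: [-0.001, 0.988, 0.154, 0.002]
force: [-0.2, -0.4, 7.2]
grip_width: 0.391
grip_force: 37.2
```

```bash
python3 mv.py 452 391 160 -1.26
```

```text
[451.64  391.748  46.946] phi -1.2609564951673264 [ 0.004  0.002 -1.   ] [ 0.519  0.687  1.48  -0.     0.97   1.78 ] f [-0.182 -0.423  7.162] 0.39123209841808565 37.18813419342041 5.0
[  0.062   0.072 -11.305] [-0.001 -0.005 -0.001]
```

{"op": "step_arm", "data": {
  "commands": "0.2 0 0 -4 0 -0.005 0;0.2 0 0 -8 0 -0.005 0;0.2 0 0 -11.3 0 -0.005 0;0.2 0 0 -11.3 0 -0.005 0;0.2 0 0 -11.3 0 -0.005 0"
}}

```text
time_s: 5.42
eef_pos: [451.1, 391.5, 160.0]
ee_rot: [-0.001, 0.988, 0.154, -0.0]
force: [-0.2, 0.2, -1.2]
grip_width: 0.39
grip_force: 36.3
```

```bash
python3 mv.py 580.6 127.7 160 -1.7228
```

```text
[451.053 391.526 159.955] phi -1.260872869798054 [-0.     0.001 -1.   ] [0.518 0.547 1.388 0.001 1.207 1.779] f [-0.185  0.205 -1.158] 0.3902118404053794 36.332913637161255 5.4167
[ 4.291 29.077 -0.036] [-0.001  0.     0.462]
```

{"op": "step_arm", "data": {
  "commands": "0.2 4.3 29.1 0 0 0 0.462;0.2 4.3 29.1 0 0 0 0.462;0.2 4.3 29.1 0 0 0 0.462;0.2 4.3 29.1 0 0 0 0.462;0.2 4.3 29.1 0 0 0 0.462;0.2 4.3 29.1 0 0 0 0.462;0.2 4.3 29.1 0 0 0 0.462;0.2 4.3 29.1 0 0 0 0.462;0.2 4.3 29.1 0 0 0 0.462;0.2 4.3 29.1 0 0 0 0.462;0.2 4.3 29.1 0 0 0 0.462;0.2 4.3 29.1 0 0 0 0.462"
}}

```text
time_s: 6.42
eef_pos: [579.4, 128.3, 156.8]
ee_rot: [0.001, 0.997, -0.075, -0.003]
force: [0.5, 0.6, -1.3]
grip_width: 0.394
grip_force: 36.2
```

```bash
python3 mv.py 580.6 127.7 160 -1.7228; python3 - <<'E'
from fit import *
a=capture("scene");b=capture("top")
save(a,"e_s.png");save(b,"e_t.png")
P=[580.6,127.7,146.5]
for c in("scene","top"):
    print(c,proj(c,P),[ (np.round(d["xy"],1),round(d["score"],2)) for d in spot_point(c,"timer_center")])
u=proj("scene",P)[0].astype(int);f=lambda im,x,y:cv2.resize(im[y-40:y+50,x-45:x+45],(540,540),interpolation=cv2.INTER_CUBIC)
save(f(a,*u),"e.png")
E
```

```text
[579.421 128.331 156.823] phi -1.7211375211507818 [-0.005 -0.001 -1.   ] [ 0.021  0.545  1.4   -0.001  1.202  1.743] f [ 0.454  0.626 -1.281] 0.3942065764983593 36.21699929237366 6.4167
[ 0.124  0.045 -0.318] [0.002 0.005 0.002]
scene [[260.79 210.11]] [(array([370.2, 275.3]), 0.84), (array([326.8, 234.1]), 0.58), (array([258.5, 206.6]), 0.53)]
top [[222.39 166.56]] [(array([103.2, 193.5]), 0.83), (array([163.2, 217.2]), 0.63), (array([218.6, 166. ]), 0.53), (array([379.8, 221.7]), 0.4), (array([249.9, 111.3]), 0.21)]
```

View pics/e.png

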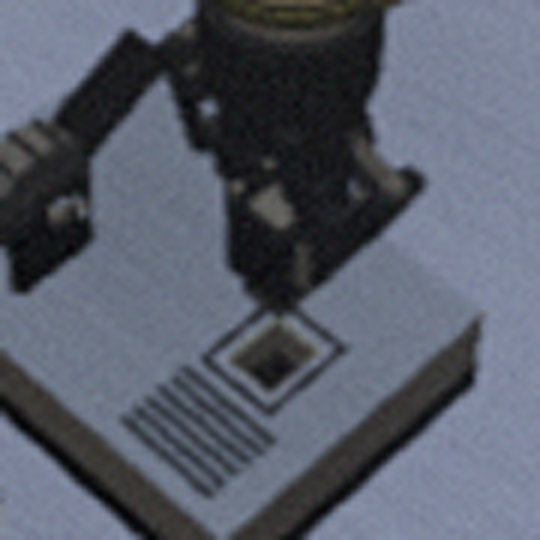

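The block is held level over the socket (socket frame at crop (275,355)). Going down slowly while watching the force.

{"op": "step_arm", "data": {
  "commands": "0.2 0.12 0.05 2 0.002 0.005 0.002;0.2 0.12 0.05 3.5 0.002 0.005 0.002;0.2 0.12 0.05 4.2 0.002 0.005 0.002;0.2 0.12 0.05 4.2 0.002 0.005 0.002;0.2 0.12 0.05 4.2 0.002 0.005 0.002;0.2 0.12 0.05 4.6 0.002 0.005 0.002;0.2 0.12 0.05 5 0.002 0.005 0.002;0.2 0.12 0.05 5.3 0.002 0.005 0.002;0.2 0.12 0.05 5.3 0.002 0.005 0.002"
}}

```text
time_s: 7.37
eef_pos: [580.7, 126.3, 103.5]
ee_rot: [0.0, 0.997, -0.077, -0.0]
force: [-0.4, -0.5, -2.1]
grip_width: 0.389
grip_force: 36.3
```

```bash
python3 mv.py 580.6 127.7 85 -1.7228
```

```text
[580.659 126.275 103.545] phi -1.7250018804596037 [-0. -0. -1.] [ 0.017  0.605  1.452 -0.     1.085  1.742] f [-0.445 -0.504 -2.134] 0.38884806978598013 36.2748384475708 7.3667
[-0.027 -0.141  1.854] [ 0.     0.    -0.002]
```

{"op": "step_arm", "data": {
  "commands": "0.2 0 -0.1 0 0 0 0;0.2 0 -0.1 0.3 0 0 0;0.2 0 -0.1 0.6 0 0 0;0.2 0 -0.1 0.9 0 0 0;0.2 0 -0.1 0.9 0 0 0"
}}

```text
time_s: 7.78
eef_pos: [580.8, 127.2, 94.3]
ee_rot: [0.0, 0.997, -0.077, -0.0]
force: [-0.8, 0.6, -0.8]
grip_width: 0.392
grip_force: 36.3
```

```bash
python3 mv.py 580.6 127.7 85 -1.7228
```

```text
[580.838 127.244  94.343] phi -1.7250194001371457 [-0. -0. -1.] [ 0.019  0.618  1.458 -0.     1.066  1.744] f [-0.752  0.553 -0.835] 0.3922463786365749 36.256173849105835 7.7833
[-0.03  -0.042  0.934] [ 0.     0.    -0.002]
```

It's in the socket (12 mm deep) with almost no force. Pushing it home.

{"op": "step_arm", "data": {
  "commands": "0.2 0 0 0.3 0 0 0;0.2 0 0 0.6 0 0 0;0.2 0 0 0.9 0 0 0;0.2 0 0 1.0 0 0 0;0.2 0 0 1.1 0 0 0;0.2 0 0 1.1 0 0 0"
}}

```text
time_s: 8.28
eef_pos: [581.0, 127.3, 84.9]
ee_rot: [0.0, 0.997, -0.077, 0.0]
force: [-4.7, -0.8, 7.2]
grip_width: 0.396
grip_force: 37.2
```

{"op": "step_arm", "data": {
  "commands": "0.2 0 0 0.1 0 0 0;0.2 0 0 0.2 0 0 0;0.2 0 0 0.2 0 0 0"
}}

```text
time_s: 8.53
eef_pos: [581.1, 127.2, 84.9]
ee_rot: [0.0, 0.997, -0.077, 0.001]
force: [-12.0, -2.3, 24.3]
grip_width: 0.393
grip_force: 39.3
```

{"op": "step_arm", "data": {
  "commands": "0.2 0 0 -0.15 0 0 0;0.2 0 0 -0.15 0 0 0;0.6 0 0 -0.15 0 0 0;0.6 0 0 -0.15 0 0 0;0.6 0 0 -0.15 0 0 0;0.6 0 0 -0.15 0 0 0;0.6 0 0 -4 0 0 0;0.6 0 0 -8 0 0 0;0.6 0 0 -11 0 0 0;0.6 0 0 -11 0 0 0;0.6 0 0 -11 0 0 0"
}}

```text
time_s: 9.45
eef_pos: [581.5, 127.3, 193.3]
ee_rot: [-0.0, 0.997, -0.077, 0.002]
force: [-0.3, 0.0, -0.4]
grip_width: 0.599
grip_force: 0.0
```

```bash
python3 mv.py 531 4 200 -1.7228; python3 - <<'E'
from fit import *
a=capture("scene")
P=[580.8,127.5,71.5];print(proj("scene",P),[ (np.round(d["xy"],1),round(d["score"],2)) for d in spot_point("scene","timer_center")])
save(cv2.resize(a[160:270,180:310],(650,550),interpolation=cv2.INTER_CUBIC),"f.png")
E
```

```text
[581.53  127.322 193.31 ] phi -1.724941919374924 [ 0.003 -0.    -1.   ] [ 0.019  0.509  1.356 -0.     1.272  1.744] f [-0.286  0.005 -0.361] 0.5986912879295161 0.0 9.45
[-3.097 12.962 -0.684] [-0.    -0.003 -0.002]
[[260.06 226.28]] [(array([263.4, 227.1]), 0.77), (array([328. , 233.8]), 0.73), (array([372.6, 274.3]), 0.71), (array([312.5, 282.6]), 0.67)]
```

View pics/f.png

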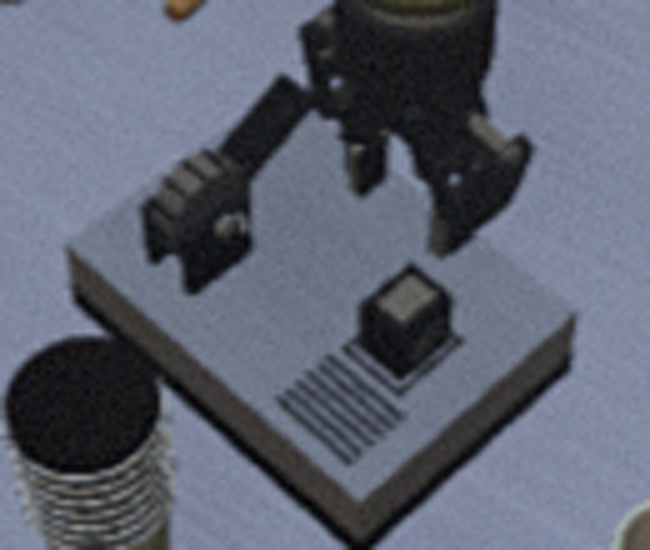

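The block is seated: its head is at crop (405,315), resting inside the socket frame, and it is released. Next is the paddle, with the fingers shut.

```bash
python3 mv.py 531.5 4 193 -1.7228
```

```text
[580.48 127.27 190.67] phi -1.7250565908998228 [-0.002 -0.    -1.   ] [ 0.019  0.512  1.359 -0.     1.272  1.744] f [-0.774 -0.645  0.112] 0.6000212626142395 0.0 9.55
[-2.946 12.933 -0.22 ] [ 0.001  0.002 -0.002]
```

{"op": "step_arm", "data": {
  "commands": "0 -3.05 13 0 0 -0.003 0;0 -3.05 13 0 0 -0.003 0;0 -3.05 13 0 0 -0.003 0;0 -3.05 13 0 0 -0.003 0;0 -3.05 13 0 0 -0.003 0;0 -3.05 13 0 0 -0.003 0;0 -3.05 13 0 0 -0.003 0;0 -3.05 13 0 0 -0.003 0;0 -3.05 13 0 0 -0.003 0;0 -3.05 13 0 0 -0.003 0"
}}

```text
time_s: 10.38
eef_pos: [531.0, 4.3, 191.9]
ee_rot: [-0.0, 0.997, -0.076, -0.001]
force: [-0.1, 0.6, 0.4]
grip_width: -0.0
grip_force: 0.0
```

```bash
python3 mv.py 531.5 4 165 -1.7228; python3 - <<'E'
from fit import *
a=capture("scene")
save(cv2.resize(a[130:250,170:300],(650,600),interpolation=cv2.INTER_CUBIC),"g.png")
E
```

```text
[531.044   4.306 191.888] phi -1.7237755720823775 [-0.003  0.    -1.   ] [-0.213  0.378  1.56  -0.     1.206  1.511] f [-0.122  0.583  0.398] -0.00023845417693217047 0.0 10.3833
[0.057 0.023 2.689] [ 0.     0.003 -0.001]
```

View pics/g.png

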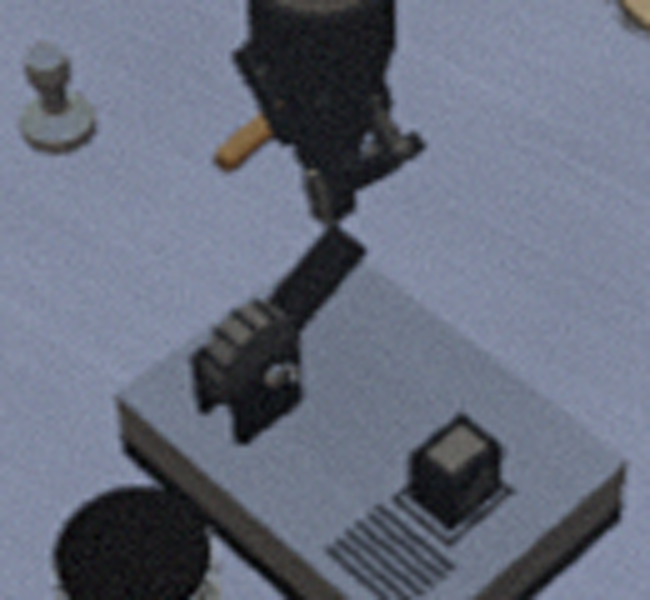

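The shut fingertips at crop (328,205) hang over the paddle (paddle end at (345,240)), and the block is seated at (455,470). Pressing down.

{"op": "step_arm", "data": {
  "commands": "0 0.05 0 2 0 0 0;0 0.05 0 3 0 0 0;0 0.05 0 3.8 0 0 0;0 0.05 0 4.6 0 0 0;0 0.05 0 5.4 0 0 0;0 0.05 0 6.2 0 0 0;0 0.05 0 7 0 0 0;0 0.05 0 7.6 0 0 0;0 0.05 0 8.2 0 0 0;0 0.05 0 8.2 0 0 0"
}}

```text
time_s: 11.27
eef_pos: [531.8, 3.3, 109.7]
ee_rot: [0.0, 0.997, -0.077, -0.0]
force: [-0.3, 1.0, 7.1]
grip_width: -0.0
grip_force: 3.7
```

{"op": "step_arm", "data": {
  "commands": "0 0 0 0.4 0 0 0;0 0 0 0.7 0 0 0;0 0 0 0.9 0 0 0;0 0 0 0.9 0 0 0"
}}

```text
time_s: 11.6
eef_pos: [531.7, 3.3, 101.1]
ee_rot: [0.0, 0.997, -0.077, -0.0]
force: [1.0, 0.6, 5.0]
grip_width: 0.001
grip_force: 2.2
```

{"op": "step_arm", "data": {
  "commands": "0 0 0 0.15 0 0 0;0 0 0 0.3 0 0 0;0 0 0 0.3 0 0 0"
}}

```text
time_s: 11.85
eef_pos: [531.8, 3.3, 98.5]
ee_rot: [0.0, 0.997, -0.077, -0.0]
force: [0.3, 0.7, 6.6]
grip_width: 0.001
grip_force: 2.9
```

{"op": "step_arm", "data": {
  "commands": "0 0 0 0.1 0 0 0;0 0 0 0.1 0 0 0;0 0 0 0.1 0 0 0"
}}

```text
time_s: 12.1
eef_pos: [531.9, 3.3, 97.8]
ee_rot: [0.0, 0.997, -0.077, -0.0]
force: [0.9, -0.7, 6.8]
grip_width: 0.003
grip_force: 3.1
```

{"op": "step_arm", "data": {
  "commands": "0 0 0 0.1 0 0 0;0 0 0 0.1 0 0 0;0 0 0 0.1 0 0 0"
}}

```text
time_s: 12.35
eef_pos: [532.0, 3.3, 96.9]
ee_rot: [0.0, 0.997, -0.077, 0.0]
force: [0.1, -0.4, 8.7]
grip_width: 0.005
grip_force: 3.4
```

{"op": "step_arm", "data": {
  "commands": "0 0 0 0.1 0 0 0;0 0 0 0.1 0 0 0;0 0 0 0.1 0 0 0"
}}

```text
time_s: 12.6
eef_pos: [532.1, 3.2, 96.0]
ee_rot: [0.0, 0.997, -0.077, 0.0]
force: [0.9, 1.4, 8.8]
grip_width: -0.001
grip_force: 3.7
```

{"op": "step_arm", "data": {
  "commands": "0 0 0 0.1 0 0 0;0 0 0 0.1 0 0 0;0 0 0 0.1 0 0 0"
}}

```text
time_s: 12.85
eef_pos: [532.2, 3.2, 95.1]
ee_rot: [0.0, 0.997, -0.077, 0.0]
force: [1.2, 0.3, 10.1]
grip_width: -0.0
grip_force: 4.0
```

{"op": "step_arm", "data": {
  "commands": "0 0 0 0.1 0 0 0;0 0 0 0.1 0 0 0;0 0 0 0.1 0 0 0"
}}

```text
time_s: 13.1
eef_pos: [532.4, 3.2, 94.9]
ee_rot: [0.0, 0.997, -0.077, 0.001]
force: [-0.9, 0.9, 15.6]
grip_width: -0.001
grip_force: 7.4
```

{"op": "step_arm", "data": {
  "commands": "0 0 0 0.05 0 0 0;0 0 0 0.05 0 0 0;0 0 0 0.05 0 0 0"
}}

```text
time_s: 13.35
eef_pos: [532.5, 3.2, 94.7]
ee_rot: [0.0, 0.997, -0.077, 0.001]
force: [-3.0, 0.3, 18.6]
grip_width: 0.001
grip_force: 9.2
```

```bash
python3 - <<'E'
from fit import *
a=capture("scene")
save(cv2.resize(a[150:250,185:295],(660,600),interpolation=cv2.INTER_CUBIC),"k.png");s=sense();print(s["eef_pos"],s["force"])
E
```

```text
[532.49   3.2   94.72] [-3.17  0.43 19.8 ]
```

View pics/k.png

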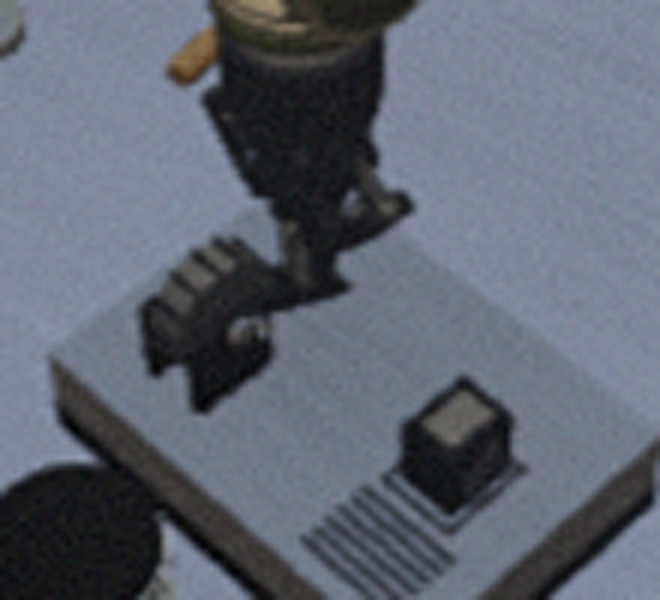

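```bash
python3 - <<'E'
from fit import *
c,s=np.cos(-.152),np.sin(-.152)
for th in(.6,.75,.9,.94):
    q=.45-th;L=[]
    for y in(-75,-45):
        x=35-90*np.cos(q)+3*np.sin(q);z=105+90*np.sin(q)+3*np.cos(q)
        L.append([570.2+c*x-s*y,58.8+s*x+c*y,z])
    print(th,(proj("scene",L)-[185,150])*6)
E
```

```text
0.6 [[321.54 203.25]
 [363.02 235.03]]
0.75 [[318.47 223.21]
 [359.58 254.97]]
0.9 [[312.67 244.2 ]
 [353.43 275.99]]
0.94 [[310.68 249.92]
 [351.35 281.73]]
```

The visible paddle corner at crop (348,285) matches the prediction for 0.94 rad, (351,282), so the dial is past the third click and against its end stop, held at about 19 N. Handing in.

```bash
python3 -c "
from rig import *
print(sense()['force']);print(finish_job())"
```

```text
[-3.17297083  0.43491733 19.79553719]
the job is handed in; nothing more can be done
None
```

I pushed the timer block fully home in the console's socket and let go of it. I then pressed the dial past its third click to the end stop, held it there with about 19 N and handed the job in at about 13.4 s; no verdict came back.

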